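Load the slide tray into the dock and lock it with the cam latch

ROBOT

A 6-joint arm with a two-finger parallel gripper is mounted at the origin on the work surface. World frame = base frame: x ahead of the robot, y to its left, z up, the work surface at z = 0. Lengths are in m, angles in degrees, forces in N, time in s.
With the tool pointing down it reaches from about 0.4 to 0.825 m from the base axis. Payload 7 kg.
Tool frame: the origin (TCP) lies between the finger pads; the fingertips stand ctrl.nose_length ahead of it and the grasp point (between the pads) lies 2 mm behind it (ctrl.nose_length is the distance from the TCP to the fingertips, in m); z points along the fingers, y is the line along which they close (so a half turn about z gives the same grasp; the last joint's range is limited). The gripper opens to 88 mm and grips with 3 to 60 N. Pads are 19 mm wide; open, the fingers measure 130 mm over their backs; the gripper's body (78 mm by 193 mm) begins 47 mm behind the grasp point.
Start: joints at [93.799, 20.546, 0.682, 0, -70.136, -16.507], TCP at [0.149, 0.658, 0.244] pointing down, gripper open.
Joint ranges: [-176.03, 176.03], [-82.01, 121.73], [-58.28, 71.71], [-173.87, 95.51], [-174.79, -0.11], [-173.66, 173.66]. Speed limits (degrees/s): [136.94, 136.94, 172.46, 180, 180, 180].

INTERFACE

Orientations are given as [roll, pitch, yaw] about the fixed x, y, z axes, in that order (R = Rz(yaw) Ry(pitch) Rx(roll)).
In Python, from plant import ctrl gives the robot as it stands.
- The arm moves only by the tool apply_moves, never from a script. Its argument "commands" is a list of rows, each a list of 3 entries, a list of its own where there are three numbers: the shift along the world's x, y, z in cm, then the turn about the world's z in rad, then the closure, from 0 (fully open) to 1 (shut). In form: [[[x, y, z], turn, jaw], ...]. A call has 1 to 20 rows; each row is the pose to reach, as a shift and turn from the pose commanded when the call began; what a row does not reach only later rows make up. A row lasts 1/12 s, in which the tool goes at most 41.7 mm and 7.16 degrees, less where a joint would pass 70% of its speed; a pose out of reach is approached as far as the arm can. A call with a gripper value outside its range is refused whole. The fingers move at their own pace and stop on an object; the grip force is fixed at half the most. Time passes only in rows, so rows that repeat a pose let the fingers close. It gives the time, the measured TCP pose, the force, the opening and the grip force at its end, in the units of the state.
- ctrl.get_obs(): the state, without advancing time (a new reading comes with each control period).
- ctrl.snapshot(name): name is "scene" or "top" or "wrist"; returns a dict with "img" (480x640x3 uint8, red, green, blue), "fx", "fy", "cx", "cy" (pixels), "T" (4x4, takes a point from camera to world coordinates). Camera axes: x right, y up, looking along -z (the intrinsics and any distortion apply to the point x, -y, -z); pixel columns grow to the right and rows downward; lengths in m; the calibration is good to about 2 mm. A picture is of the moment at which its call begins. There is no depth.
- ctrl.close_job(): hands the job in; it is judged then, once.
Trained networks look in a picture, given as the dict that the camera call returned (one of the last four; its "shot" number tells which), for a name from the list of things; names that differ only in an ending like _2 or _b are one class to them, and where a whole thing is asked for, a point or a joint stands for the part that bears it (a point fixed in the world has none). Each returns a list of dicts, best first, with "score" (0 to 1); they miss things now and then, are a little off and sometimes report something else, mostly with a low value. They report only what shows in the picture. A call takes as long as a camera call.
- ctrl.search_frame(picture, target): "at" ([column, row] in pixels, amid what is visible of it).
- ctrl.spot_point(picture, target): "at" ([column, row] in pixels: a listed point, or the origin of a listed thing).
The state is a dict: "clock": time; "joint_pos": joint angles; "qvel": joint speeds; "tau": joint torques, N m; "tool_pos": TCP position; "orientation": TCP orientation; "force": force on the tool from outside, world axes, zero at the start; "moment": the same for the moment, N m; "opening": finger opening in m; "gripper_force": force on a finger pad.
Only numpy, scipy, OpenCV 4.12 (cv2) and the standard library are available. Lean on these libraries where they do the work, as an engineer would, in place of code of your own. Each camera call takes 0.05 s, during which the arm holds its last target. There are 200 camera calls.

TASK

Put the long slide tray flat into the bay of the loading dock (either way round), first swinging the latch's tongue clear if it overhangs the bay, then turn the latch by its knob, up over the cam, until it drops into its low notch with the tongue over the tray's rim, and let go. Carry the tray level and set it down without dropping it, the slides are glass. Leave the half-length tray, the bottle and the cup where they stand.

Things in the scene. Friction and masses are not known exactly. Their poses are not given: they have to be found in the camera images.
- tray_center (a point): Centre of the long white slide tray, 29 mm above its underside: 120 mm long (x) x 84 mm wide (y), rim 22 mm high, glass slides in it, and an upright grip fin down the middle, 90 mm long (x), 12 mm thick, its top 58 mm above the underside. Loose, about 0.22 kg, stands on the desk left or right of the dock.
- half_tray_center (a point): Centre of the half-length tray, 29 mm above its underside: same style, width and height as the long tray but only 66 mm long (x), with a 36 mm long fin. Loose; it is not to be moved.
- dock: Loading dock, fixed, at any yaw within 0.5 rad; origin under the centre of its aluminium plate (160 x 210 x 20 mm). On its far (+x) side stands a white housing 52 mm high, from 80 to 180 mm from the origin. The bay lies on its +y half, the latch on its -y half.
- bay (a point): Centre of the bay's floor, on top of the dock's plate, 20 mm above the desk. The tray's length goes along its x; z up. 126 x 90 mm between grey fences (17 mm high, upper half flared as a lead-in): the tray has 3 mm play all round. The home tray lies flat on the floor, its centre 29 mm above this point. The latch's pivot is 84 mm from here along -y.
- latch_pivot (a point): Point on the latch's upright pivot axis, at the top face of the dock's plate. Axes as those of the bay. A steel post stands here, its top 75 mm above this point.
- knob (a point): Centre (half-way up) of the latch's upright black cylindrical knob, 22 mm diameter, 45 mm tall, 85 mm from the pivot axis, on one end of the flat steel lever (upper face 22.5 mm below this point). 81 mm above the desk on the flat of the cam. Fixed to the lever; it slips round in fingers that hold it lightly.
- tongue_tip (a point): Underside of the tip of the latch's tongue, the lever's end opposite to the knob, 74 mm from the pivot axis (the point's x points from pivot to tip); 24 mm wide, 8 mm thick. The underside is 50.5 mm above the desk on the flat of the cam, 59.5 mm on the crest, 43.5 mm in the notch, then 1.5 mm over the rim of the home tray.
- latch (a joint): Turn of the latch, rad, counter-clockwise from above, -0.05 to 2.34. Tongue direction = this - 0.524 from the bay's +x; the knob points opposite. Cam under the lever: flat 0 to 1.2, rise to 1.78, crest to 1.85, steep fall, low notch from 2.13 to the stop at 2.34. Starts on the flat, 0.1 to 1.15; stays where left there. Above 0.9 the tongue overhangs the tray's place; below 0.8 it is clear.
- latch_lift (a joint): Height of the latch on its post, m: 0 on the flat of the cam, about +0.009 on the crest, about -0.007 in the low notch. The latch can be lifted off the cam; weight and a spring (together about 6 to 8 N) push it down. Turning it over the cam takes about 2 to 3 N at the knob.
- bottle_center (a point): Centre of the amber glass bottle with white cap, 60 mm diameter, 150 mm tall; loose, not to be moved.
- cup_center (a point): Centre of the white cup without handle, 72 mm diameter at the rim, 90 mm tall; loose, not to be moved.

How it is judged:
By the outcome, as a careful person would: the job done as asked, in the order asked, and still so for the second after the job is handed in, with the robot touching nothing.
It also fails if it takes over 67 s, if anything falls off the work surface, if the arm or the gripper's body presses on something with over 40 N, if the wrist force passes 120 N, or if a joint passes its speed limit or range.

## Working session

There is one attempt and no reset: what is moved stays moved. The work goes in short steps, Python scripts to look and compute and a tool call to move; the robot and the scene stay as the last step left them, time stands still between calls to the robot, and variables do not carry over. Pictures are saved under pics/ and viewed, at most 10 in all, crops included, and the job is handed in when it is done.

Besides the shell and the picture viewer there is one more tool, called after "Emit:" in YAML: its name, and indented under it one key for each argument. apply_moves: Moves the arm, as the interface text tells. Its arguments: {"type":"object","properties":{"commands":{"type":"array"}},"required":["commands"]}

```bash
ls; mkdir -p pics; cat > h.py <<'E'
import numpy as np, cv2
from plant import ctrl
def ray(p,uv):
    d=np.array([(uv[0]-p["cx"])/p["fx"],-(uv[1]-p["cy"])/p["fy"],-1.0])
    T=np.array(p["T"]); return T[:3,3],T[:3,:3]@d
def at_z(p,uv,z):
    o,d=ray(p,uv); return o+d*(z-o[2])/d[2]
def proj(p,X):
    T=np.array(p["T"]); c=T[:3,:3].T@(np.array(X)-T[:3,3])
    return [p["cx"]+p["fx"]*c[0]/-c[2], p["cy"]-p["fy"]*c[1]/-c[2]]
def tri(ps,uvs):
    A=np.zeros((3,3));b=np.zeros(3)
    for p,uv in zip(ps,uvs):
        o,d=ray(p,uv);d=d/np.linalg.norm(d);M=np.eye(3)-np.outer(d,d);A+=M;b+=M@o
    return np.linalg.solve(A,b)
Z=dict(tray_center=.029,half_tray_center=.029,dock=0,bay=.02,latch_pivot=.02,knob=.081,tongue_tip=.0505,bottle_center=.075,cup_center=.045)
E
cat > a.py <<'E'
from h import *
print({k:v for k,v in ctrl.get_obs().items()}, ctrl.nose_length)
for c in ["scene","top"]:
    p=ctrl.snapshot(c); print(c,[k for k in p],np.round(np.array(p["T"])[:3,3],3))
    cv2.imwrite(f"pics/{c}1.png",p["img"][:,:,::-1])
    for n,z in Z.items():
        r=ctrl.spot_point(p,n)
        print(n,[(np.round(q["at"]).tolist(),round(q["score"],2),np.round(at_z(p,q["at"],z),4).tolist()) for q in r[:2]])
E
python3 a.py
```

```text
pics
{'clock': 0.0, 'joint_pos': array([ 9.37986394e+01,  2.05905004e+01,  6.31837964e-01, -2.05892272e-02,
       -7.01373192e+01, -1.65067083e+01]), 'qvel': array([ 0.01254921,  0.09987928, -0.11604236, -0.00134095,  0.11572431,
       -0.13257215]), 'tau': array([ 3.05624730e-03, -5.82729042e+01,  2.93053901e+01,  6.99692041e+00,
        7.10288499e-03, -1.56107162e-04]), 'tool_pos': array([0.14841272, 0.65797994, 0.24261705]), 'orientation': array([ 1.79902474e+02, -8.71632324e-03, -1.27150733e+01]), 'force': array([-0.48812516, -0.20845559, -1.26181175]), 'moment': array([-0.02314419, -0.01062375, -0.01270124]), 'gripper_force': 0.0, 'opening': 0.08762234396972787} 0.017
scene ['img', 'fx', 'fy', 'cx', 'cy', 'T', 'shot'] [ 0.895 -0.259  0.74 ]
tray_center [([395.0, 131.0], 0.6, [0.4184, 0.3431, 0.029])]
half_tray_center [([326.0, 170.0], 0.62, [0.409, 0.1516, 0.029]), ([128.0, 306.0], 0.55, [0.4268, -0.3072, 0.029])]
dock [([301.0, 263.0], 0.93, [0.5362, -0.0163, 0.0])]
bay [([317.0, 246.0], 0.59, [0.5367, 0.0246, 0.02])]
latch_pivot [([280.0, 262.0], 0.8, [0.5195, -0.0507, 0.02
[... 409 characters left out ...]
.0], 0.29, [0.5817, -0.1007, 0.045])]
top ['img', 'fx', 'fy', 'cx', 'cy', 'T', 'shot'] [ 0.449 -0.005  1.228]
tray_center [([158.0, 324.0], 0.83, [0.4266, 0.3376, 0.029])]
half_tray_center [([489.0, 321.0], 0.87, [0.4207, -0.3064, 0.029]), ([482.0, 199.0], 0.71, [0.6612, -0.304, 0.029])]
dock [([335.0, 267.0], 0.69, [0.533, -0.0102, 0.0])]
bay [([317.0, 264.0], 0.86, [0.5384, 0.0244, 0.02])]
latch_pivot [([362.0, 273.0], 0.7, [0.5185, -0.0629, 0.02])]
knob [([338.0, 308.0], 0.55, [0.4503, -0.0141, 0.081])]
tongue_tip [([384.0, 241.0], 0.69, [0.5792, -0.1058, 0.0505])]
bottle_center [([481.0, 200.0], 0.64, [0.6504, -0.2898, 0.075])]
cup_center [([255.0, 328.0], 0.91, [0.4148, 0.1445, 0.045])]
```

View pics/top1.png

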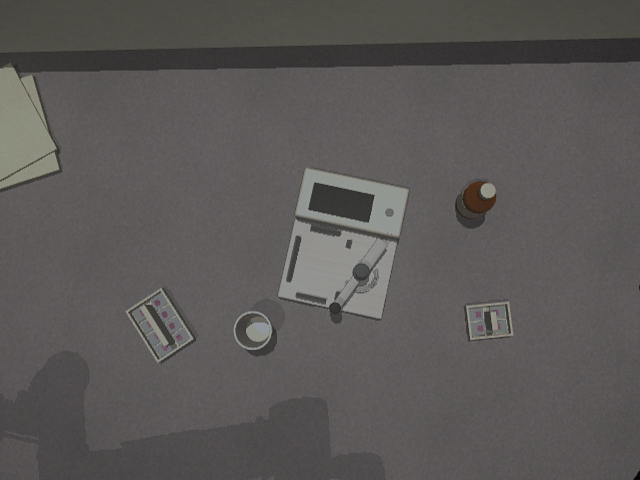

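View pics/scene1.png

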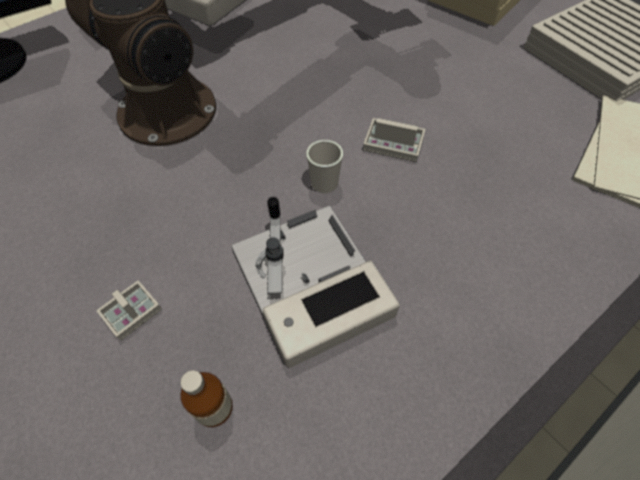

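The top view shows the long tray at (160,324), yawed about 0.7 rad. The dock is at (335,265) with yaw about -0.2. The latch sits near 0.1, with its tongue pointing away from the bay at (384,241) and the knob at (336,308), so the tongue is already clear. The cup is at (255,328), and the half tray and bottle are on the right. I'll move above the tray.

Emit:
apply_moves:
  commands:
    - [[28, -32, -2], 0.91, 0]
    - [[28, -32, -2], 0.91, 0]
    - [[28, -32, -2], 0.91, 0]
    - [[28, -32, -2], 0.91, 0]
    - [[28, -32, -2], 0.91, 0]
    - [[28, -32, -2], 0.91, 0]
    - [[28, -32, -2], 0.91, 0]
    - [[28, -32, -2], 0.91, 0]
    - [[28, -32, -2], 0.91, 0]
    - [[28, -32, -2], 0.91, 0]
    - [[28, -32, -2], 0.91, 0]
    - [[28, -32, -2], 0.91, 0]
    - [[28, -32, -2], 0.91, 0]
    - [[28, -32, -2], 0.91, 0]
    - [[28, -32, -2], 0.91, 0]

```text
clock: 2.25
tool_pos: [0.428, 0.3393, 0.2237]
orientation: [-180.0, -0.0, 39.5]
force: [-0.8, -0.2, -0.3]
opening: 0.0874
gripper_force: 0.0
```

```bash
cat > w.py <<'E'
import sys
from h import *
o=ctrl.get_obs();print(o["clock"],o["tool_pos"].round(4),o["orientation"].round(2))
p=ctrl.snapshot("wrist");cv2.imwrite("pics/%s.png"%sys.argv[1],p["img"][:,:,::-1])
np.save("last.npy",p,allow_pickle=True);print(np.round(p["T"],3).tolist(),p["fx"],p["cx"],p["cy"])
for n in sys.argv[2:]:
    r=ctrl.spot_point(p,n)
    print(n,[(np.round(q["at"]).tolist(),round(q["score"],2),np.round(at_z(p,q["at"],Z[n]),4).tolist()) for q in r[:2]])
E
python3 w.py w1 tray_center
```

```text
2.25 [0.428  0.3393 0.2237] [-1.7999e+02 -1.0000e-02  3.9500e+01]
[[0.636, 0.738, 0.225, 0.489], [-0.771, 0.609, 0.183, 0.389], [-0.002, -0.29, 0.957, 0.364], [0.0, 0.0, 0.0, 1.0]] 392.1894278166473 323.9923142154891 237.77126016960327
tray_center [([323.0, 214.0], 0.89, [0.427, 0.339, 0.029])]
```

View pics/w1.png

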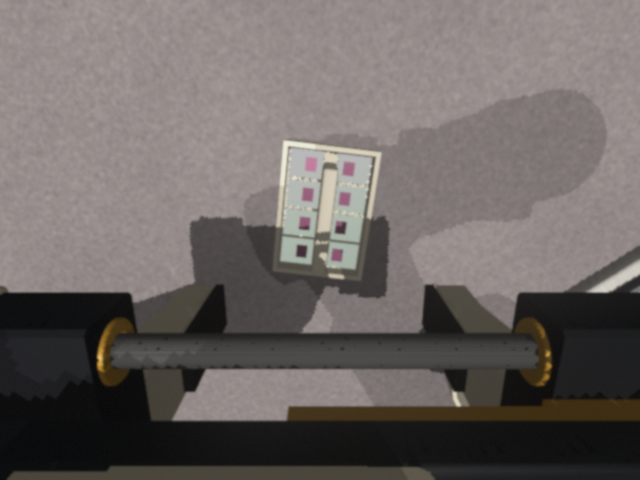

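The wrist view shows the tray's rim corners at about (285,142), (381,152), (361,280) and (274,270), with the fin in the middle. I'll compute its centre and yaw from these.

```bash
python3 - <<'E'
from h import *
p=np.load("last.npy",allow_pickle=True).item()
c=[at_z(p,u,.022)[:2] for u in [(285,142),(381,152),(361,280),(274,270)]]
c=np.array(c);print(c.round(4),c.mean(0))
for a,b in [(3,0),(2,1),(1,0),(2,3)]:
    d=c[b]-c[a];print(np.linalg.norm(d).round(4),np.degrees(np.arctan2(d[1],d[0])).round(1))
# image rotation refine: fin top edges
for u in [(323,160),(337,160),(317,240),(332,240)]: print(at_z(p,u,.058).round(4))
g=cv2.cvtColor(p["img"],cv2.COLOR_RGB2HSV)
crop=cv2.resize(p["img"][130:290,260:400],None,fx=4,fy=4,interpolation=cv2.INTER_CUBIC)[:600]
cv2.imwrite("pics/w1c.png",crop[:,:,::-1])
E
```

```text
[[0.4532 0.4026]
 [0.4988 0.3342]
 [0.3988 0.2696]
 [0.3545 0.339 ]] [0.42632573 0.33636525]
0.1174 32.8
0.1191 32.8
0.0823 123.7
0.0823 122.5
[0.4649 0.3703 0.058 ]
[0.4718 0.362  0.058 ]
[0.412  0.3331 0.058 ]
[0.4198 0.3236 0.058 ]
```

View pics/w1c.png

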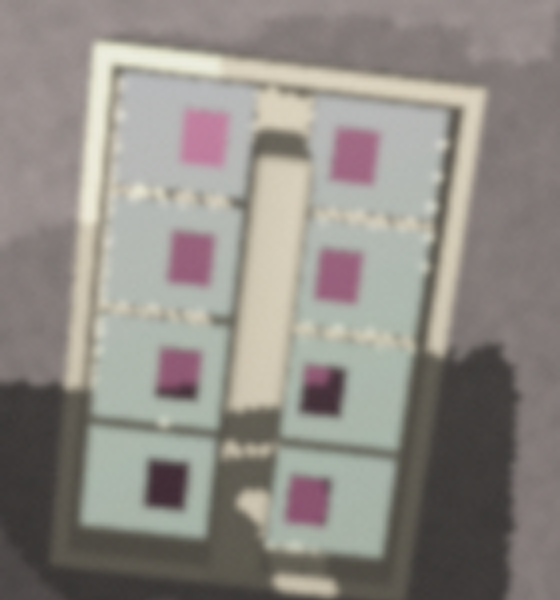

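Emit:
apply_moves:
  commands:
    - [[-0.2, -0.2, -4], -0.113, 0]
    - [[-0.2, -0.2, -8], -0.113, 0]
    - [[-0.2, -0.2, -11], -0.113, 0]
    - [[-0.2, -0.2, -14], -0.113, 0]
    - [[-0.2, -0.2, -16], -0.113, 0]
    - [[-0.2, -0.2, -17], -0.113, 0]
    - [[-0.2, -0.2, -17.9], -0.113, 0]
    - [[-0.2, -0.2, -17.9], -0.113, 0.4]
    - [[-0.2, -0.2, -17.9], -0.113, 0.7]
    - [[-0.2, -0.2, -17.9], -0.113, 0.8]
    - [[-0.2, -0.2, -17.9], -0.113, 1]
    - [[-0.2, -0.2, -17.9], -0.113, 1]
    - [[-0.2, -0.2, -17.9], -0.113, 1]
    - [[-0.2, -0.2, -17.9], -0.113, 1]
    - [[-0.2, -0.2, -17.9], -0.113, 1]
    - [[-0.2, -0.2, -17.9], -0.113, 1]
    - [[-0.2, -0.2, -17.9], -0.113, 1]

```text
clock: 3.77
tool_pos: [0.4265, 0.3364, 0.0446]
orientation: [180.0, 0.0, 33.0]
force: [-0.2, -0.3, -0.5]
opening: 0.0266
gripper_force: 0.0
```

```bash
python3 w.py w2 tray_center | head -1; python3 - <<'E'
from h import *
p=ctrl.snapshot("top")
for n in ["dock","bay","latch_pivot","knob","tongue_tip"]:
    r=ctrl.spot_point(p,n);print(n,[at_z(p,q["at"],Z[n]).round(4).tolist() for q in r[:1]])
c=cv2.resize(p["img"][150:330,260:430],None,fx=3.3,fy=3.3,interpolation=cv2.INTER_CUBIC)
cv2.imwrite("pics/top2.png",c[:,:,::-1]); np.save("top.npy",p,allow_pickle=True)
E
```

```text
3.7667 [0.4265 0.3364 0.0446] [180.     0.    32.95]
dock [[0.5281, -0.0127, 0.0]]
bay [[0.5395, 0.0236, 0.02]]
latch_pivot [[0.5199, -0.0586, 0.02]]
knob [[0.447, -0.0105, 0.081]]
tongue_tip [[0.5818, -0.1026, 0.0505]]
```

View pics/top2.png

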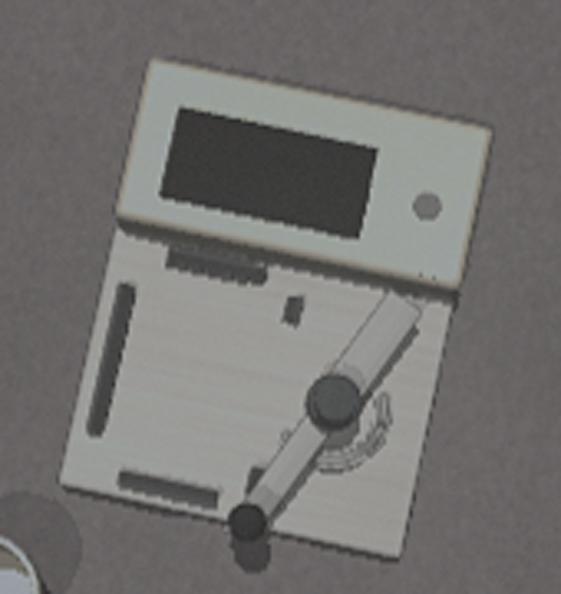

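The crop shows the plate's front corners at (60,487) and (400,557). The housing's top corners are at (152,60), (490,128), (460,288) and (118,215). The tongue is clear. I'll fit the dock pose from these while the fingers finish closing.

Emit:
apply_moves:
  commands:
    - [[0, 0, 0], 0, 1]
    - [[0, 0, 0], 0, 1]
    - [[0, 0, 0], 0, 1]
    - [[0, 0, 0], 0, 1]
    - [[0, 0, 0], 0, 1]

```text
clock: 4.58
tool_pos: [0.4265, 0.3365, 0.0445]
orientation: [-180.0, -0.0, 33.0]
force: [0.5, 0.8, -1.5]
opening: 0.0117
gripper_force: 30.0
```

```bash
python3 - <<'E'
from h import *
p=np.load("top.npy",allow_pickle=True).item()
from scipy.optimize import least_squares
m=np.array([(60,487),(400,557),(152,60),(490,128),(460,288),(118,215)])/3.3+[260,150]
L=np.array([(-80,105,20),(-80,-105,20),(180,105,52),(180,-105,52),(80,-105,52),(80,105,52)])/1e3
W=np.array([at_z(p,u,l[2])[:2] for u,l in zip(m,L)])
def f(x):
    c,s=np.cos(x[2]),np.sin(x[2]);return (L[:,:2]@np.array([[c,s],[-s,c]])+x[:2]-W).ravel()
r=least_squares(f,[.53,-.01,-.2]);print(r.x,(r.fun*1e3).reshape(-1,2).round(1).tolist())
# fences centres
x=r.x;c,s=np.cos(x[2]),np.sin(x[2]);R=np.array([[c,-s],[s,c]])
for n,u in dict(left=((125+95)/2,(283+435)/2),near=(169,487),far=(219,266),post=(335,401),knob=(247,520),tip=(402,305)).items():
    z=dict(post=.095,knob=.1035,tip=.0585).get(n,.037)
    w=at_z(p,np.array(u)/3.3+[260,150],z)[:2];print(n,w.round(4),(R.T@(w-x[:2])).round(4))
E
```

```text
[ 0.52852464 -0.01713471 -0.22589916] [[0.7, 1.1], [-1.7, -2.1], [3.6, 2.6], [1.1, -3.8], [-2.0, -1.6], [-1.7, 3.7]]
left [0.5481 0.0702] [-0.0005  0.0895]
near [0.4721 0.0364] [-0.067   0.0395]
far [0.6023 0.0048] [0.067  0.0379]
post [ 0.5175 -0.0594] [-0.0013 -0.0437]
knob [ 0.4519 -0.0089] [-0.0765 -0.0092]
tip [ 0.5748 -0.1012] [ 0.064  -0.0716]
```

Emit:
apply_moves:
  commands:
    - [[0, 0, 0.5], 0, 1]
    - [[0, 0, 1.5], 0, 1]
    - [[0, 0, 3.5], 0, 1]
    - [[0, 0, 6], 0, 1]
    - [[0, 0, 8.5], 0, 1]
    - [[0, 0, 11], 0, 1]
    - [[1, -1, 13.5], -0.08, 1]
    - [[3, -3, 16], -0.16, 1]
    - [[5, -5, 17.5], -0.25, 1]
    - [[7, -7, 18], -0.35, 1]
    - [[9, -9, 18], -0.45, 1]
    - [[11, -11, 18], -0.55, 1]
    - [[13, -13.5, 18], -0.65, 1]
    - [[14.2, -15, 18], -0.75, 1]
    - [[14.7, -15.6, 18], -0.796, 1]
    - [[14.7, -15.6, 18], -0.796, 1]
    - [[14.7, -15.6, 18], -0.796, 1]

```text
clock: 6.0
tool_pos: [0.5734, 0.1798, 0.2249]
orientation: [180.0, 0.0, -12.7]
force: [-1.1, 0.4, -2.1]
opening: 0.0118
gripper_force: 30.0
```

```bash
python3 w.py w3 bay latch_pivot knob tongue_tip tray_center
```

```text
6.0 [0.5734 0.1798 0.2249] [ 1.800e+02  2.000e-02 -1.266e+01]
[[-0.219, 0.933, 0.285, 0.651], [-0.976, -0.209, -0.066, 0.162], [-0.002, -0.292, 0.956, 0.366], [0.0, 0.0, 0.0, 1.0]] 392.1894278166473 323.9923142154891 237.77126016960327
bay [([504.0, 205.0], 0.76, [0.5426, 0.0206, 0.02])]
latch_pivot [([598.0, 205.0], 0.81, [0.5236, -0.062, 0.02])]
knob [([579.0, 320.0], 0.56, [0.4527, -0.0055, 0.081])]
tongue_tip []
tray_center [([325.0, 307.0], 0.91, [0.4831, 0.1987, 0.029])]
```

View pics/w3.png

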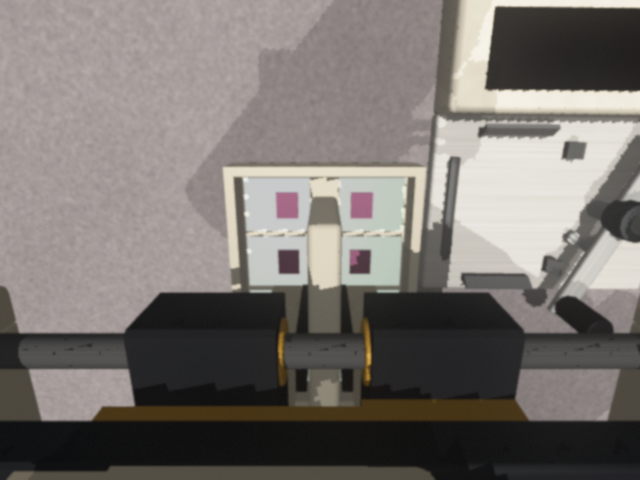

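The wrist view shows the tray level and square in the gripper (far rim edge from (225,167) to (424,167)). The bay fences are at right: far one around (520,130), left one around (450,207), near one around (497,281). The -y blocks are at (574,150) and (549,265). I'll zoom in on the bay.

```bash
python3 - <<'E'
from h import *
p=np.load("last.npy",allow_pickle=True).item()
c=cv2.resize(p["img"][100:300,420:640],None,fx=3,fy=3,interpolation=cv2.INTER_CUBIC)
cv2.imwrite("pics/w3c.png",c[:,:,::-1])
E
```

```text
(no output)
```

View pics/w3c.png

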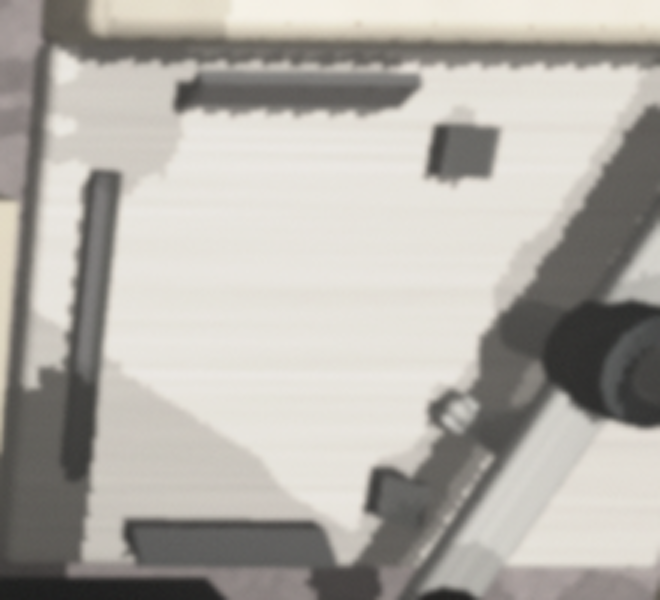

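```bash
python3 - <<'E'
from h import *
p=np.load("last.npy",allow_pickle=True).item()
b=np.array([.5385,.0235]);yaw=-.222;c,s=np.cos(yaw),np.sin(yaw);R=np.array([[c,-s],[s,c]])
for n,u,z in [("near inner base L",(127,521),.02),("near inner base R",(318,522),.02),("near top L",(143,564),.037),
 ("far inner edge L",(178,110),.0285),("far inner R",(390,110),.0285),("far top L",(200,73),.037),("far top R",(420,75),.037),
 ("left top inner up",(121,172),.037),("left top inner dn",(91,476),.037),("left outer base/top up",(93,172),.037),("left top outer dn",(64,476),.037),
 ("blkfar inner base dn",(425,178),.02),("blkfar inner base up",(435,126),.02),("blknear inner up",(372,467),.02),("blknear dn",(367,512),.02),
 ("plate edge up",(48,60),.02),("plate edge dn",(22,380),.02),("front plate L",(90,566),.02),("front plate R",(600,563),.02),("housing near top L",(92,38),.052),("housing near top R",(650,42),.052),("post",(648,363),.095)]:
    w=at_z(p,np.array(u)/3+[420,100],z)[:2];print(n,w.round(4),((R.T@(w-b))*1e3).round(1))
E
```

```text
near inner base L [0.4844 0.0651] [-62.   28.6]
near inner base R [0.4709 0.0063] [-62.2 -31.7]
near top L [0.4775 0.0667] [-69.1  28.7]
far inner edge L [0.6079 0.0391] [64.3 30.5]
far inner R [ 0.595  -0.0182] [ 64.4 -28.3]
far top L [0.6173 0.0354] [74.3 29. ]
far top R [ 0.6039 -0.022 ] [ 73.8 -30. ]
left top inner up [0.5959 0.0592] [48.1 47.5]
left top inner dn [0.5092 0.0785] [-40.7  47.2]
left outer base/top up [0.5976 0.0667] [48.1 55.2]
left top outer dn [0.511  0.0864] [-40.7  55.3]
blkfar inner base dn [ 0.5721 -0.0316] [ 44.9 -46.3]
blkfar inner base up [ 0.5864 -0.0351] [ 59.6 -46.6]
blknear inner up [ 0.4858 -0.0114] [-43.7 -45.7]
blknear dn [ 0.4709 -0.009 ] [-58.7 -46.6]
plate edge up [0.6285 0.0703] [77.5 65.4]
plate edge dn [0.5374 0.0908] [-15.8  65.4]
front plate L [0.4715 0.0784] [-77.5  38.8]
front plate R [ 0.4371 -0.0805] [ -76.1 -123.8]
housing near top L [0.6334 0.0671] [83.  63.4]
housing near top R [ 0.6015 -0.071 ] [ 82.2 -78.3]
post [ 0.5338 -0.0393] [  9.2 -62.3]
```

```bash
python3 - <<'E'
from h import *
p=np.load("last.npy",allow_pickle=True).item()
g=cv2.cvtColor(p["img"],cv2.COLOR_RGB2GRAY).astype(float)
print("col",g[155:182,270].astype(int),g[155:182,390].astype(int));print("row L",g[215,215:250].astype(int));print("row R",g[215,400:435].astype(int))
t=np.array([.5734,.1798]);yaw=np.radians(-12.66);c,s=np.cos(yaw),np.sin(yaw);R=np.array([[c,-s],[s,c]])
for u in [(224,167),(426,167),(229,215),(421,215),(270,167),(390,167)]:
    w=at_z(p,u,.2025)[:2];print(u,((R.T@(w-t))*1e3).round(1))
E
```

```text
col [136 139 138 139 141 138 129 115 109 110 121 156 197 219 223 223 224 224
 223 222 215 193 179 188 198 201 202] [137 140 140 138 138 135 130 123 117 113 116 144 188 212 219 219 219 220
 220 219 210 191 177 185 194 198 198]
row L [139 138 140 141 142 140 141 138 138 141 156 184 208 217 217 218 218 218
 216 208 181 134  97  85  84  84  85  90 110 157 203 228 231 226 214]
row R [199 206 217 219 198 159 116  97  93  91  90 100 134 177 205 213 215 216
 215 215 214 205 178 135 100  90  96 113 139 164 183 194 199 200 201]
(224, 167) [60.  40.6]
(426, 167) [ 60.1 -42.7]
(229, 215) [39.7 40. ]
(421, 215) [ 39.8 -42.1]
(270, 167) [60.1 21.7]
(390, 167) [ 60.1 -27.8]
```

Emit:
apply_moves:
  commands:
    - [[-0.3, -1.5, 0], 0, 1]
    - [[-0.8, -4, 0], 0, 1]
    - [[-1.4, -6.5, 0], 0, 1]
    - [[-2, -9, 0], 0, 1]
    - [[-2.5, -11.5, 0], 0, 1]
    - [[-3, -13.5, 0], 0, 1]
    - [[-3.3, -15, 0], 0, 1]
    - [[-3.4, -15.65, 0], 0, 1]
    - [[-3.4, -15.65, -2], 0, 1]
    - [[-3.4, -15.65, -4.5], 0, 1]
    - [[-3.4, -15.65, -7], 0, 1]
    - [[-3.4, -15.65, -9], 0, 1]
    - [[-3.4, -15.65, -10.5], 0, 1]
    - [[-3.4, -15.65, -11.5], 0, 1]
    - [[-3.4, -15.65, -12], 0, 1]
    - [[-3.4, -15.65, -12], 0, 1]
    - [[-3.4, -15.65, -12], 0, 1]

```text
clock: 7.72
tool_pos: [0.5401, 0.0242, 0.1051]
orientation: [-180.0, -0.0, -12.6]
force: [-0.0, -0.0, -1.8]
opening: 0.0116
gripper_force: 30.0
```

```bash
python3 w.py w4 bay | head -1; python3 - <<'E'
from h import *
p=np.load("last.npy",allow_pickle=True).item()
cv2.imwrite("pics/w4c.png",cv2.resize(p["img"][90:310,130:520],None,fx=2,fy=2,interpolation=cv2.INTER_CUBIC)[:,:,::-1])
E
```

```text
7.7167 [0.5401 0.0242 0.1051] [-1.7999e+02 -4.0000e-02 -1.2620e+01]
```

View pics/w4c.png

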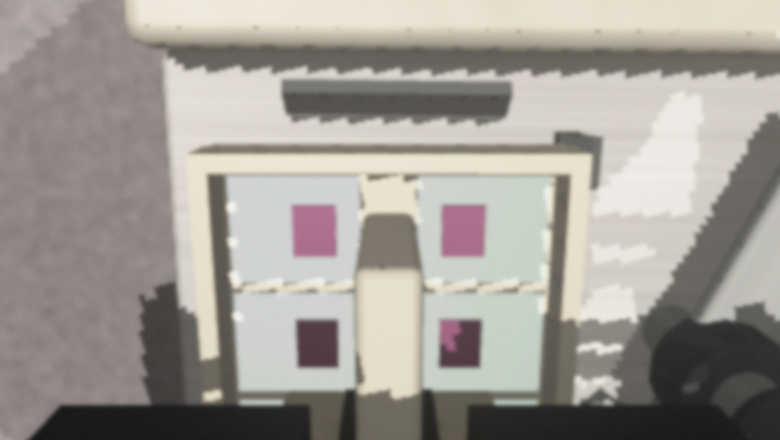

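The crop shows the tray's far rim from (188,152) to (592,152) and the far fence behind it from (282,81) to (512,82). I'll check the lateral offset.

```bash
python3 - <<'E'
from h import *
p=np.load("last.npy",allow_pickle=True).item()
o=ctrl.get_obs();print(o["tool_pos"])
t=o["tool_pos"][:2];yaw=-.222;c,s=np.cos(yaw),np.sin(yaw);R=np.array([[c,-s],[s,c]])
for n,u,z in [("far top L",(282,80),.037),("far top R",(512,82),.037),("far inner bend L",(290,118),.0285),("far inner bend R",(497,118),.0285),("rim L",(189,152),.0825),("rim R",(591,152),.0825),("plate L up",(166,60),.02),("plate L dn",(176,230),.02),("block outer R",(600,140),.037),("blk top inner",(556,133),.037)]:
    w=at_z(p,np.array(u)/2+[130,90],z)[:2];print(n,((R.T@(w-t))*1e3).round(1))
E
```

```text
[0.54029461 0.02426942 0.10563939]
far top L [73.3 26.8]
far top R [ 72.9 -32.3]
far inner bend L [63.1 26.1]
far inner bend R [ 63.2 -30. ]
rim L [60.2 40.5]
rim R [ 60.4 -42.4]
plate L up [78.1 60.8]
plate L dn [30.3 61.7]
block outer R [ 58.3 -56.1]
blk top inner [ 60.1 -44.5]
```

Emit:
apply_moves:
  commands:
    - [[-0.03, -0.14, -0.5], 0, 1]
    - [[-0.03, -0.14, -1], 0, 1]
    - [[-0.03, -0.14, -1.5], 0, 1]
    - [[-0.03, -0.14, -1.9], 0, 1]
    - [[-0.03, -0.14, -2.2], 0, 1]
    - [[-0.03, -0.14, -2.4], 0, 1]
    - [[-0.03, -0.14, -2.6], 0, 1]
    - [[-0.03, -0.14, -2.8], 0, 1]
    - [[-0.03, -0.14, -3], 0, 1]
    - [[-0.03, -0.14, -3], 0, 1]

```text
clock: 8.65
tool_pos: [0.539, 0.0225, 0.0742]
orientation: [180.0, 0.0, -12.7]
force: [-0.1, -0.2, -1.9]
opening: 0.0123
gripper_force: 30.0
```

Emit:
apply_moves:
  commands:
    - [[0, 0, -0.15], 0, 1]
    - [[0, 0, -0.3], 0, 1]
    - [[0, 0, -0.45], 0, 1]
    - [[0, 0, -0.6], 0, 1]
    - [[0, 0, -0.7], 0, 1]
    - [[0, 0, -0.8], 0, 1]
    - [[0, 0, -0.9], 0, 1]
    - [[0, 0, -0.95], 0, 1]
    - [[0, 0, -0.95], 0, 1]

```text
clock: 9.4
tool_pos: [0.5391, 0.0225, 0.0649]
orientation: [180.0, 0.0, -12.7]
force: [0.3, 0.3, -1.9]
opening: 0.0117
gripper_force: 30.0
```

Emit:
apply_moves:
  commands:
    - [[0, 0, -0.05], 0, 1]
    - [[0, 0, -0.1], 0, 1]
    - [[0, 0, -0.1], 0, 1]

```text
clock: 9.65
tool_pos: [0.5393, 0.0226, 0.0645]
orientation: [-180.0, -0.0, -12.6]
force: [-2.3, -0.0, 3.6]
opening: 0.0118
gripper_force: 30.0
```

Contact showed at the expected height, so the tray is on the floor. I'll release it and back off upward.

Emit:
apply_moves:
  commands:
    - [[0, 0, 0.05], 0, 0.9]
    - [[0, 0, 0.05], 0, 0.7]
    - [[0, 0, 0.05], 0, 0.6]
    - [[0, 0, 0.05], 0, 0.6]
    - [[0, 0, 0.05], 0, 0.6]
    - [[0, 0, 0.05], 0, 0.6]
    - [[0, 0, 1], 0, 0.6]
    - [[0, 0, 3], 0, 0.6]
    - [[0, 0, 6], 0, 0.6]
    - [[0, 0, 9], 0, 0.6]
    - [[0, 0, 12], 0, 0.6]
    - [[-4, -1, 14], -0.1, 0.6]
    - [[-8, -2, 16], -0.2, 0.6]
    - [[-10, -3, 16], -0.35, 0.6]
    - [[-10, -3, 16], -0.35, 0.6]
    - [[-10, -3, 16], -0.35, 0.6]

```text
clock: 10.98
tool_pos: [0.4384, -0.0078, 0.2259]
orientation: [-179.8, -0.1, -32.8]
force: [-0.1, 1.0, 0.6]
opening: 0.0349
gripper_force: 0.0
```

```bash
python3 w.py w5 bay latch_pivot knob tongue_tip tray_center; python3 -c "
from h import *
print(ctrl.get_obs()['joint_pos'].round(1), ctrl.get_obs()['opening'])"
```

```text
10.9833 [ 0.4384 -0.0078  0.2259] [-1.7982e+02 -1.2000e-01 -3.2760e+01]
[[-0.541, 0.805, 0.242, 0.505], [-0.841, -0.517, -0.161, -0.052], [-0.004, -0.291, 0.957, 0.367], [0.0, 0.0, 0.0, 1.0]] 392.1894278166473 323.9923142154891 237.77126016960327
bay []
latch_pivot [([325.0, 92.0], 0.92, [0.5228, -0.0626, 0.02])]
knob [([315.0, 212.0], 0.79, [0.4532, -0.0089, 0.081])]
tongue_tip []
tray_center [([225.0, 132.0], 0.85, [0.5411, 0.025, 0.029])]
[ 24.9  -1.4 -29.1   0.  -62.4  32.4] 0.03507222662314483
```

View pics/w5.png

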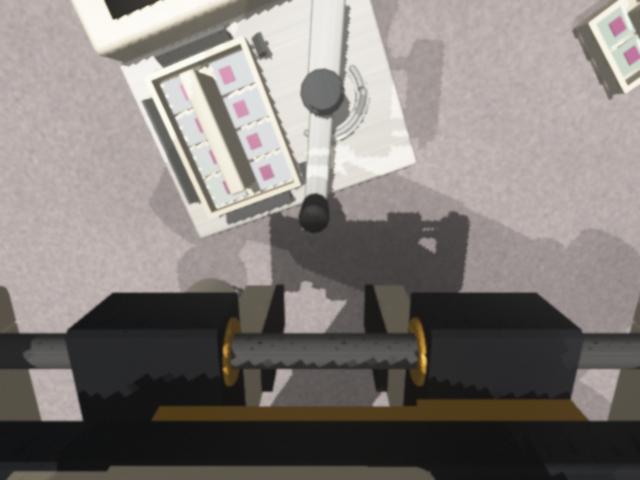

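The tray is seated flat in the bay (fin around (215,130)). The knob is at (315,212) and the post at (322,92), matching the 85 mm radius at an angle of 143°. I'll cage the knob and sweep it.

Emit:
apply_moves:
  commands:
    - [[1.3, -0.1, -2], -0.06, 0.6]
    - [[1.3, -0.1, -5], -0.06, 0.6]
    - [[1.3, -0.1, -8], -0.06, 0.6]
    - [[1.3, -0.1, -10], -0.06, 0.6]
    - [[1.3, -0.1, -11], -0.06, 0.6]
    - [[1.3, -0.1, -12], -0.06, 0.6]
    - [[1.3, -0.1, -13], -0.06, 0.6]
    - [[1.3, -0.1, -13.3], -0.06, 0.6]
    - [[1.3, -0.1, -13.3], -0.06, 0.66]
    - [[1.3, -0.1, -13.3], -0.06, 0.69]
    - [[1.3, -0.1, -13.3], -0.06, 0.69]

```text
clock: 12.2
tool_pos: [0.4527, -0.0083, 0.0914]
orientation: [-180.0, -0.0, -36.1]
force: [-0.0, 0.1, 0.3]
opening: 0.0276
gripper_force: 0.0
```

```bash
python3 - <<'E'
from h import *
P=np.array([52.05,-5.95]);
S=P+8.5*np.array([np.cos(np.radians(143.4)),np.sin(np.radians(143.4))])
print(S)
for a in range(0,126,6):
    t=np.radians(143.4+a);k=P+8.5*np.array([np.cos(t),np.sin(t)])
    print(a,round(143.4+a,1),(k-S).round(2),round(np.radians(a)*.92,2))
o=ctrl.get_obs();print(o["tool_pos"],o["orientation"],o["opening"],o["force"],o["joint_pos"].round(1))
E
```

```text
[45.22605146 -0.88208856]
0 143.4 [0. 0.] 0.0
6 149.4 [-0.49 -0.74] 0.1
12 155.4 [-0.9  -1.53] 0.19
18 161.4 [-1.23 -2.36] 0.29
24 167.4 [-1.47 -3.21] 0.39
30 173.4 [-1.62 -4.09] 0.48
36 179.4 [-1.68 -4.98] 0.58
42 185.4 [-1.64 -5.87] 0.67
48 191.4 [-1.51 -6.75] 0.77
54 197.4 [-1.29 -7.61] 0.87
60 203.4 [-0.98 -8.44] 0.96
66 209.4 [-0.58 -9.24] 1.06
72 215.4 [-0.1  -9.99] 1.16
78 221.4 [  0.45 -10.69] 1.25
84 227.4 [  1.07 -11.32] 1.35
90 233.4 [  1.76 -11.89] 1.45
96 239.4 [  2.5  -12.38] 1.54
102 245.4 [  3.29 -12.8 ] 1.64
108 251.4 [  4.11 -13.12] 1.73
114 257.4 [  4.97 -13.36] 1.83
120 263.4 [  5.85 -13.51] 1.93
[ 0.45265201 -0.00832011  0.09144587] [-1.79981526e+02 -1.90972932e-02 -3.61268620e+01] 0.027585013238399313 [-0.00093537  0.13426285  0.29694718] [ 24.    9.1 -38.1   0.  -42.7  29.8]
```

Emit:
apply_moves:
  commands:
    - [[-0.25, -0.37, 0], 0.05, 0.69]
    - [[-0.49, -0.74, 0], 0.1, 0.69]
    - [[-0.9, -1.53, 0], 0.19, 0.69]
    - [[-1.23, -2.36, 0], 0.29, 0.69]
    - [[-1.47, -3.21, 0], 0.39, 0.69]
    - [[-1.62, -4.09, 0], 0.48, 0.69]
    - [[-1.68, -4.98, 0], 0.58, 0.69]
    - [[-1.64, -5.87, 0], 0.67, 0.69]
    - [[-1.51, -6.75, 0], 0.77, 0.69]
    - [[-1.29, -7.61, 0], 0.87, 0.69]
    - [[-0.98, -8.44, 0], 0.96, 0.69]
    - [[-0.98, -8.44, 0], 0.96, 0.69]

```text
clock: 13.2
tool_pos: [0.443, -0.0935, 0.0917]
orientation: [180.0, -0.1, 19.1]
force: [0.1, 0.1, -0.5]
opening: 0.0272
gripper_force: 0.0
```

```bash
python3 - <<'E'
from h import *
p=ctrl.snapshot("top")
for n in ["latch_pivot","knob","tongue_tip"]:
    r=ctrl.spot_point(p,n);print(n,[(q["score"],at_z(p,q["at"],Z[n]).round(4).tolist()) for q in r[:1]])
o=ctrl.get_obs();print(o["joint_pos"].round(1),o["force"],o["opening"])
E
```

```text
latch_pivot [(0.68, [0.5165, -0.0617, 0.02])]
knob []
tongue_tip [(0.63, [0.5862, -0.0288, 0.0505])]
[ 13.3   9.  -38.2   0.  -42.7  95.4] [-0.14684649 -0.26156575  1.95960962] 0.026955179591268898
```

Emit:
apply_moves:
  commands:
    - [[0.4, -0.8, 0], 0.1, 0.69]
    - [[0.88, -1.55, 0], 0.2, 0.69]
    - [[1.43, -2.25, 0], 0.29, 0.69]
    - [[2.05, -2.88, 0], 0.39, 0.69]
    - [[2.74, -3.45, 0], 0.49, 0.69]
    - [[3.48, -3.94, 0], 0.58, 0.69]
    - [[4.27, -4.36, 0], 0.68, 0.69]
    - [[5.09, -4.68, 0], 0.77, 0.69]
    - [[5.95, -4.92, 0], 0.87, 0.69]
    - [[6.83, -5.07, 0], 0.95, 0.69]
    - [[7.3, -5.1, 0], 0.97, 0.69]
    - [[7.3, -5.1, 0], 0.97, 0.69]
    - [[7.3, -5.1, 0], 0.97, 0.69]

```text
clock: 14.48
tool_pos: [0.5154, -0.1435, 0.091]
orientation: [180.0, -0.0, 74.3]
force: [0.2, 0.5, 0.0]
opening: 0.0272
gripper_force: 0.0
```

```bash
python3 - <<'E'
from h import *
p=ctrl.snapshot("scene");cv2.imwrite("pics/s2.png",cv2.resize(p["img"][150:390,180:440],None,fx=2.4,fy=2.4)[:,:,::-1])
p=ctrl.snapshot("top")
for n in ["latch_pivot","knob","tongue_tip"]:
    r=ctrl.spot_point(p,n);print(n,[(q["score"],at_z(p,q["at"],Z[n]).round(4).tolist()) for q in r[:1]])
o=ctrl.get_obs();print(o["joint_pos"].round(1),o["force"],o["opening"])
E
```

```text
latch_pivot []
knob []
tongue_tip []
[  5.4  16.2 -28.2  -0.  -45.6 159. ] [-0.41573925  0.10829091 -0.74698935] 0.026974496067069476
```

Emit:
apply_moves:
  commands:
    - [[0, 0, 0], 0, 0.6]
    - [[0, 0, 0], 0, 0.55]
    - [[0, 0, 0], 0, 0.55]
    - [[0, 0, 0], 0, 0.55]
    - [[0, 0, 1], 0, 0.55]
    - [[0, 0, 3], 0, 0.55]
    - [[0, 0, 6], 0, 0.55]
    - [[0, 0, 9], 0, 0.55]
    - [[0, 0, 12], 0, 0.55]
    - [[-3, -3, 14], 0, 0.55]
    - [[-6, -6, 15], 0, 0.55]
    - [[-6, -9, 15], 0, 0.55]
    - [[-6, -12, 15], 0, 0.55]
    - [[-6, -15, 15], 0, 0.55]
    - [[-6, -15, 15], 0, 0.55]
    - [[-6, -15, 15], 0, 0.55]

```text
clock: 16.07
tool_pos: [0.4566, -0.2852, 0.2412]
orientation: [179.9, 0.9, 73.6]
force: [-0.5, 0.6, -0.4]
opening: 0.0397
gripper_force: 0.0
```

```bash
python3 - <<'E'
from h import *
p=ctrl.snapshot("scene");a=cv2.resize(p["img"][170:370,200:420],None,fx=1.8,fy=1.8)
q=ctrl.snapshot("top");b=cv2.resize(q["img"][150:330,250:430],None,fx=2,fy=2)
cv2.imwrite("pics/end.png",np.hstack([a[:360],b[:360]])[:,:,::-1])
for P in (p,q):
  for n,z in dict(latch_pivot=.02,knob=.074,tongue_tip=.0435,tray_center=.049,cup_center=.045,half_tray_center=.029,bottle_center=.075).items():
    r=ctrl.spot_point(P,n);print(n,[(round(k["score"],2),at_z(P,k["at"],z).round(4).tolist()) for k in r[:1]])
E
```

```text
latch_pivot [(0.92, [0.5216, -0.0571, 0.02])]
knob [(0.63, [0.5173, -0.145, 0.074])]
tongue_tip [(0.59, [0.5286, 0.0154, 0.0435])]
tray_center [(0.55, [0.5315, 0.0248, 0.049])]
cup_center [(0.58, [0.4117, 0.1392, 0.045])]
half_tray_center [(0.57, [0.428, -0.3069, 0.029])]
bottle_center [(0.81, [0.6542, -0.2837, 0.075])]
latch_pivot []
knob []
tongue_tip [(0.51, [0.5245, 0.0155, 0.0435])]
tray_center [(0.86, [0.5386, 0.0277, 0.049])]
cup_center [(0.58, [0.4135, 0.1441, 0.045])]
half_tray_center [(0.82, [0.4173, -0.3024, 0.029])]
bottle_center [(0.74, [0.6557, -0.2855, 0.075])]
```

View pics/end.png

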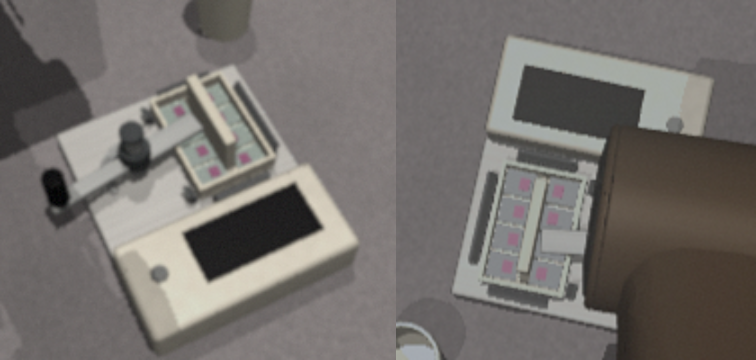

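The final views show the tray seated. The tongue lies over its rim at about 2.2 to 2.25 rad, in the notch, the robot is clear, and the cup, half tray and bottle haven't moved.

```bash
python3 -c "
from plant import ctrl
print(ctrl.close_job())"
```

```text
the job is handed in; nothing more can be done
None
```

The long tray is flat in the bay and the latch is in its low notch with the tongue over the rim (about 2.2 rad by camera); nothing else was moved, and I handed the job in at about 16 s.

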